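# Turn the specimen block to its next face and take the picture

## Task

The long side of the aluminium specimen block has just been photographed. Turn the block on the stage so that its square end (the one opposite the narrow tail) now lies flush against both tabs of the bent steel bracket, centred on the microscope lens, with the block still upright and flat on the stage. Then press the shutter pedal fully down to its stop, hold it there for a moment and let it come up again. Leave the block in place against the bracket, and leave the wooden case, the eyepiece and the jar alone.

Things in the scene. Friction and masses are not known exactly. Their poses are not given: they have to be found in the camera images.
- rig: Fixed inspection rig. Origin at bench level under the middle of the bracket's contact face; x points from the stage through the bracket to the lens, y left, z up. Black stage plate, on which the block stands: 12 mm thick, x from -210 to +25 mm, y from -100 to +100 mm.
- bracket (a point): Middle of the bent steel bracket's contact plane, 25 mm above the bench; axes as the rig. Two upright tabs face -x with their contact faces in the plane x = 0 of the rig: each 45 mm wide (15 to 60 mm either side of the middle), 4 mm thick, their tops 38 mm above the bench, with a 30 mm window between them.
- lens (a point): Tip of the low horizontal microscope's lens, on its axis (rig x = 32, y = 0, z = 40 mm), looking at the bracket's window; axes as the rig. Behind it the barrel (top at z = 60 mm) and a cream housing from rig x = 153 to 268 mm, highest point z = 90 mm.
- block: Loose aluminium block, about 0.45 kg, stands on the stage with a long side roughly towards the bracket. Origin: centre of the main part's underside; main part 80 (x) x 60 (y) x 35 mm high, square end at x = +40 mm. Tail 26 mm wide, x from -40 to -75 mm. Grip post of dark steel over the origin, 28 mm square (sides along x and y), z from 35 to 77 mm.
- block_end (a point): Centre of the block's square end face, 17.5 mm above its underside; same axes as the block (x points out of the face).
- pedal_base: Fixed cream base of the shutter pedal, 165 (x) by 100 (y) mm, 10 mm thick. Origin: centre of its underside, on the bench. The pedal's hinge lies along y at x = +62 mm, z = 22 mm; the treadle, 78 mm wide and 135 mm long, slopes up from it towards -x.
- pedal (a joint): Angle of the pedal's treadle, rad: 0 is fully up (free end about 60 mm above the bench, sloping 0.30 rad), 0.24 is fully down at its stop. It springs back; at the press point it takes about 2 N to start and 7 N to reach the stop.
- pedal_pad (a point): Press point: on the top of the treadle's black rubber pad, midway across its width, 100 mm from the hinge. With the pedal up it is 58 mm above the bench; it goes down about 23 mm to the stop.
- case: Bystander: loose dark wooden case, 120 x 85 x 45 mm high, origin at the centre of its underside.
- eyepiece: Bystander: loose black eyepiece standing on the bench, 48 mm across, 66 mm high, origin at the centre of its underside.
- jar: Bystander: loose amber jar with a white cap, 60 mm across, 80 mm high, origin at the centre of its underside.
Mind the look-alikes: they are no part of the job. What is shaped like the pedal_base but red is not meant.

How it is judged:
By the outcome, as a careful person would: the job done as asked, in the order asked, and still so for the second after the job is handed in, with the robot touching nothing.
It also fails if it takes over 56 s, if anything falls off the work surface, if the arm or the gripper's body presses on something with over 40 N, if the wrist force passes 120 N, or if a joint passes its speed limit or range.

## Robot

A 7-joint arm with a two-finger parallel gripper is mounted at the origin on the work surface. World frame = base frame: x ahead of the robot, y to its left, z up, the work surface at z = 0. Lengths are in m, angles in rad, forces in N, time in s.
With the tool pointing down it reaches from about 0.4 to 0.875 m from the base axis. Payload 6.5 kg.
Tool frame: the origin (TCP) lies on the mounting face of the last link; the fingertips stand 166 mm ahead of it and the grasp point (between the pads) lies 147 mm ahead of it; z points along the fingers, y is the line along which they close (so a half turn about z gives the same grasp; the last joint's range is limited). The gripper opens to 88 mm and grips with 3 to 60 N. Pads are 18 mm wide; open, the fingers measure 123 mm over their backs; the gripper's body (75 mm by 187 mm) begins 45 mm behind the grasp point.
Start: joints at [-1.22, 0.536, -0.004, 1.538, 0.003, 1.067, -0.071], TCP at [0.263, 0.594, 0.405] pointing down, gripper open.
Joint ranges: [-2.7, 2.7], [-0.37, 2.16], [-1.27, 1.26], [0.24, 2.4], [-1.31, 4.45], [0.19, 1.91], [-2.76, 2.76]. Speed limits (rad/s): [2.39, 2.39, 3.14, 3.14, 3.14, 3.14, 3.14].

## Interface

Orientations are given as a rotation vector (axis times angle).
In Python, from station import ctrl, capture, camera_model, models gives the robot as it stands. The module is installed in compiled form; this text tells all that it offers.
- The arm moves only by the tool apply_moves, never from a script. Its argument "deltas" is a list of rows, each a list of 7 numbers: the shift along the tool's x, y, z each as a share of 0.3 m, from -1 to 1, then the turn, a rotation vector about the tool's x, y, z each as a share of 60 degrees, from -1 to 1, then the opening, from 0 (shut) to 1 (fully open). A call has exactly 5 rows; each row is the pose to reach, as a shift and turn from the pose commanded when the call began, along the tool's axes at that moment; what a row does not reach only later rows make up. A row lasts 1/8 s, in which the tool goes at most 62.5 mm and 10.7 degrees, less where a joint would pass 70% of its speed; a pose out of reach is approached as far as the arm can. A call with a number of a shift or a turn outside -1 to 1 is refused whole. A call with a gripper value outside its range is refused whole. The fingers move at their own pace and stop on an object; "grip_force" is the grip in N (left out, the last holds). Time passes only in rows, so rows that repeat a pose let the fingers close, or fill a call up. It gives the time, the measured TCP pose, the force, the opening and the grip force at its end, in the units of the state.
- ctrl.observe(): the state, without advancing time (a new reading comes with each control period).
- capture(name): name is "scene" or "side" or "wrist"; returns (picture, depth): 480x640x3 uint8, red, green, blue; 480x640 float32, m along the optical axis (not along the pixel's ray), 0 where there is no reading.
- camera_model(name): a dict with "mtx" (3x3 intrinsics, pixels), "xyz" and "orientation" of the camera in the world; the wrist camera has in their place "tool_from_camera" (4x4, takes a point from camera to tool coordinates, whose origin is the TCP and whose axes are the flange's). Camera axes: x right, y up, looking along -z (the intrinsics and any distortion apply to the point x, -y, -z); pixel columns grow to the right and rows downward; lengths in m; the calibration is good to about 2 mm. A picture is of the moment at which its call begins: read the wrist's pose just before it. camera_model takes no time and is no camera call.
- ctrl.finish_job(): hands the job in; it is judged then, once.
Trained networks look in the newest picture that a camera, given by its name, has taken for a name from the list of things; names that differ only in an ending like _2 or _b are one class to them, and where a whole thing is asked for, a point or a joint stands for the part that bears it (a point fixed in the world has none). Each returns a list of dicts, best first, with "conf" (0 to 1); they miss things now and then, are a little off and sometimes report something else, mostly with a low value. They report only what shows in the picture. A call takes as long as a camera call. They do not tell look-alikes from the thing itself.
- models.spot_in(thing, camera): "box" ([left, top, width, height] as shares, 0 to 1, of the picture: columns of its width, rows of its height, round what is visible of it).
- models.masks_of(thing, camera): "pixels" (480x640 bool, what is visible of it) and "box" ([left, top, width, height] as shares, 0 to 1, of the picture: columns of its width, rows of its height, round what is visible of it).
The state is a dict: "t": time; "qpos": joint angles; "qd": joint speeds; "effort": joint torques, N m; "position": TCP position; "ee_rot": TCP orientation; "wrist_force": force on the tool from outside, world axes, zero at the start; "torque": the same for the moment, N m; "width": finger opening in m; "grip_force": force on a finger pad.
Only numpy, scipy, OpenCV 4.12 (cv2) and the standard library are available. Lean on these libraries where they do the work, as an engineer would, in place of code of your own. Each camera call takes 0.05 s, during which the arm holds its last target. There are 200 camera calls.

## Working session

There is one attempt and no reset: what is moved stays moved. The work goes in short steps, Python scripts to look and compute and a tool call to move; the robot and the scene stay as the last step left them, time stands still between calls to the robot, and variables do not carry over. Pictures are saved under pics/ and viewed, at most 10 in all, crops included, and the job is handed in when it is done.

Besides the shell and the picture viewer there is one more tool, called as name(argument=value, ...) on one line, values as JSON. apply_moves: Moves the arm, as the interface text tells. Shift numbers are shares of 0.3 m and turn numbers shares of 60 degrees, none past 1 either way. Its arguments: {"type":"object","properties":{"deltas":{"type":"array"},"grip_force":{"type":"number"}},"required":["deltas"]}

```bash
mkdir -p pics; cat > h.py <<'E'
import numpy as np, cv2
from scipy.spatial.transform import Rotation as R
from station import ctrl, capture, camera_model, models
def cam(name, st=None):
    m=camera_model(name); K=np.array(m["mtx"])
    if name=="wrist":
        T=np.eye(4); T[:3,:3]=R.from_rotvec(st["ee_rot"]).as_matrix(); T[:3,3]=st["position"]
        return K,T@np.array(m["tool_from_camera"]),m
    T=np.eye(4); o=np.array(m["orientation"])
    T[:3,:3]=o if o.shape==(3,3) else R.from_rotvec(o).as_matrix(); T[:3,3]=m["xyz"]
    return K,T,m
def cloud(depth,K,T):
    v,u=np.mgrid[0:480,0:640]
    p=np.stack([(u-K[0,2])/K[0,0]*depth,-(v-K[1,2])/K[1,1]*depth,-depth],-1)
    w=p@T[:3,:3].T+T[:3,3]; w[depth<=0]=np.nan
    return w
def shot(name):
    st=ctrl.observe(); im,d=capture(name); K,T,m=cam(name,st)
    return im,d,cloud(d,K,T)
def save(im,f): cv2.imwrite(f,im[:,:,::-1])
E
python3 - <<'E'
from h import *
st=ctrl.observe(); print({k:np.round(v,3) for k,v in st.items()})
for n in ["scene","side","wrist"]:
    im,d,w=shot(n); save(im,f"pics/{n}0.png"); m=camera_model(n); print(n,m)
    np.savez(f"{n}0.npz",im=im,d=d,w=w)
    if n!="wrist":
      for t in ["block","pedal_base","rig","case","eyepiece","jar"]:
        for r in models.masks_of(t,n)[:3]:
            p=w[r["pixels"]]; print(n,t,round(r["conf"],2),np.round(np.array(r["box"])*[640,480,640,480]),np.round(np.nanmedian(p,0),3),np.round(np.nanpercentile(p[:,2],98),3))
E
```

```text
{'t': np.float64(0.0), 'qpos': array([-1.22 ,  0.537, -0.004,  1.539,  0.003,  1.067, -0.071]), 'qd': array([ 0.   , -0.001,  0.001,  0.   ,  0.001,  0.001, -0.001]), 'effort': array([ 0.0000e+00, -5.7100e+01,  9.9100e-01, -2.5161e+01, -5.6000e-02,
        1.8000e-02,  0.0000e+00]), 'position': array([0.263, 0.594, 0.404]), 'ee_rot': array([-6.500e-01, -3.073e+00,  3.000e-03]), 'wrist_force': array([-0.172,  0.37 ,  0.187]), 'torque': array([-0.024,  0.017,  0.013]), 'grip_force': np.float64(0.0), 'width': np.float64(0.088)}
scene {'mtx': array([[618.23372309,   0.        , 318.46970066],
       [  0.        , 618.23372309, 236.93810048],
       [  0.        ,   0.        ,   1.        ]]), 'xyz': array([1.04709224, 0.55220144, 1.40262886]), 'orientation': array([0.2726481 , 0.62816179, 2.29497885])}
scene block 0.75 [292. 254.  35.  43.] [0.567 0.046 0.047] 0.092
scene pedal_base 0.65 [391. 295.  77.  67.] [0.456 0.346 0.037] 0.067
scene pedal_base 0.61 [453. 240.  73.  63.] [0.224 0.352 0.035] 0.067
scene rig 0.94 [155. 230. 212. 151.] [0.696 0.014 0.016] 0.09
scene rig 0.23 [206. 
[... 826 characters left out ...]
6.  62.] [ 0.461 -0.343  0.043] 0.046
side eyepiece 0.58 [305. 177.  15.  24.] [0.707 0.281 0.043] 0.067
side jar 0.78 [445. 256.  34.  40.] [ 0.651 -0.298  0.051] 0.081
wrist {'mtx': array([[370.32081101,   0.        , 325.59580672],
       [  0.        , 370.32081101, 232.42176896],
       [  0.        ,   0.        ,   1.        ]]), 'tool_from_camera': array([[-7.27680270e-05,  9.53424123e-01,  3.01632949e-01,
         7.82968428e-02],
       [ 9.99999966e-01,  1.44432361e-04, -2.15285740e-04,
         2.44105745e-04],
       [-2.48824177e-04,  3.01632924e-01, -9.53424102e-01,
         2.04792069e-02],
       [ 0.00000000e+00,  0.00000000e+00,  0.00000000e+00,
         1.00000000e+00]])}
```

```bash
python3 - <<'E'
from h import *
im=np.load("scene0.npz")["im"]; c=im[140:420,140:540]
save(cv2.resize(c,(800,560),interpolation=cv2.INTER_CUBIC),"pics/crop0.png")
w=np.load("scene0.npz")["w"]; ww=np.load("wrist0.npz")["w"]
# post top
r=models.masks_of
m=(w[...,2]>0.083)&(w[...,2]<0.096)&(w[...,0]>0.5)&(w[...,0]<0.62)&(abs(w[...,1])<.12)
p=w[m]; print("post top",len(p),p.mean(0)); print(cv2.minAreaRect((p[:,:2]*1000).astype(np.float32)))
# block main top z~47
m=(abs(w[...,2]-0.047)<.004)&(w[...,0]>0.48)&(w[...,0]<0.66)&(abs(w[...,1]-.04)<.12)
p=w[m]; print("block top",len(p),p.mean(0)); print(cv2.minAreaRect((p[:,:2]*1000).astype(np.float32)))
# bench
print("bench z", np.nanmedian(w[...,2]), np.nanmedian(ww[...,2]))
# housing top
m=(w[...,2]>0.065)&(w[...,0]>0.6)&(w[...,0]<1.0)&(abs(w[...,1])<.2)
p=w[m]; print("housing",len(p),p.mean(0)); print(cv2.minAreaRect((p[:,:2]*1000).astype(np.float32)))
m=(abs(w[...,2]-0.012)<.004)&(w[...,0]>0.4)&(w[...,0]<1)&(abs(w[...,1])<.25)
p=w[m]; print("stage",len(p),p.mean(0)); print(cv2.minAreaRect((p[:,:2]*1000).astype(np.float32)))
E
```

```text
post top 123 [0.55577733 0.03188728 0.08919777]
((555.0470581054688, 30.2559871673584), (30.966236114501953, 29.280574798583984), 72.28004455566406)
block top 521 [0.56324037 0.04713674 0.04679633]
((593.0646362304688, 38.507999420166016), (116.31580352783203, 130.53146362304688), 75.201904296875)
bench z -0.0005436005887680118 -0.00011111888416623361
housing 1758 [ 0.85522969 -0.02084994  0.08136411]
((844.0162353515625, -16.102325439453125), (118.48595428466797, 159.2473602294922), 47.54307174682617)
stage 5359 [0.6025848  0.03381405 0.01229242]
((673.185302734375, -0.6294097900390625), (541.5604248046875, 496.2049560546875), 0.2040463387966156)
```

View pics/crop0.png

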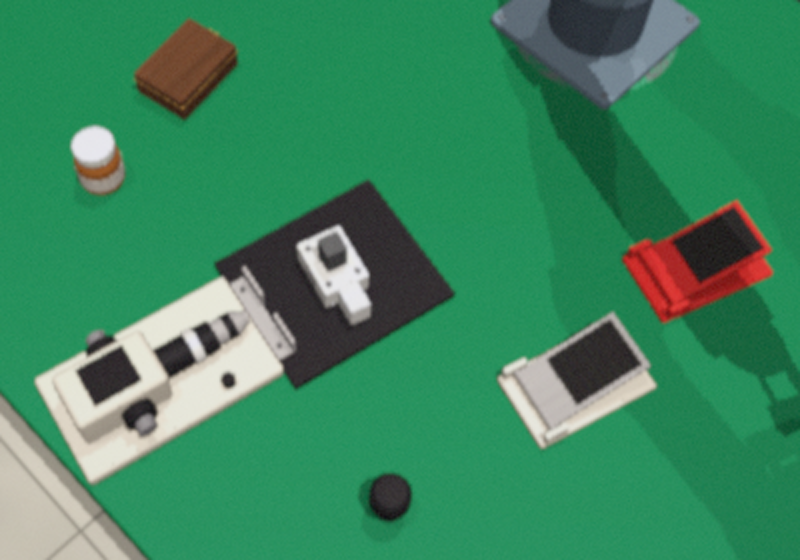

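```bash
cat >> h.py <<'E'
def plan(pos,yaw):
    """shares to reach TCP pos with tool y at angle yaw (deg), tool down; line symmetric"""
    st=ctrl.observe(); M=R.from_rotvec(st["ee_rot"])
    s=M.inv().apply(np.array(pos)-st["position"])/0.3
    y=np.deg2rad(yaw); T=np.array([[-np.sin(y),np.cos(y),0],[np.cos(y),np.sin(y),0],[0,0,-1]]).T
    T=np.column_stack([[-np.sin(y),np.cos(y),0],[np.cos(y),np.sin(y),0],[0,0,-1]])
    t=(M.inv()*R.from_matrix(T)).as_rotvec()/np.deg2rad(60)
    print("t",round(st["t"],2),"pos",np.round(st["position"],4),"yaw",np.round(np.rad2deg(np.arctan2(M.as_matrix()[1,1],M.as_matrix()[0,1])),2),"q7",np.round(st["qpos"][6],2),"F",np.round(st["wrist_force"],1),"w",np.round(st["width"],4))
    print("shares",np.round(s,4),np.round(t,4))
E
python3 -c "
from h import *
plan([.6,.03,.37],0)"
```

```text
t 0.75 pos [0.2631 0.5944 0.4048] yaw 66.12 q7 -0.07 F [ 0.2 -0.7  0.1] w 0.0883
shares [-1.7882 -1.2657  0.1158] [ 1.000e-04 -0.000e+00  1.102e+00]
```

apply_moves(deltas=[[-0.17,-0.12,0.01,0,0,0.17,1],[-0.34,-0.24,0.02,0,0,0.34,1],[-0.51,-0.36,0.03,0,0,0.51,1],[-0.68,-0.48,0.04,0,0,0.68,1],[-0.85,-0.6,0.06,0,0,0.85,1]])

```text
t: 1.38
position: [0.4243, 0.325, 0.3872]
ee_rot: [1.917, 2.489, 0.002]
wrist_force: [0.4, 0.8, -0.4]
width: 0.0881
grip_force: 0.0
```

```bash
python3 -c "
from h import *
plan([.6,.03,.37],0)"
```

```text
t 1.38 pos [0.4243 0.325  0.3872] yaw 14.79 q7 -0.37 F [ 0.4  0.8 -0.4] w 0.0881
shares [-1.1003  0.3153  0.0568] [ 0.0011 -0.0009  0.2465]
```

apply_moves(deltas=[[-0.19,0.06,0.01,0,0,0.1,1],[-0.38,0.12,0.02,0,0,0.2,1],[-0.57,0.18,0.03,0,0,0.22,1],[-0.76,0.24,0.04,0,0,0.22,1],[-0.95,0.3,0.05,0,0,0.22,1]])

```text
t: 2.0
position: [0.5855, 0.0736, 0.3719]
ee_rot: [2.183, 2.259, 0.001]
wrist_force: [0.1, 0.3, 0.1]
width: 0.0879
grip_force: 0.0
```

```bash
python3 - <<'E'
from h import *
im,d,w=shot("wrist"); plan([.6,.03,.37],0)
np.savez("wrist1.npz",im=im,d=d,w=w); save(im,"pics/wrist1.png")
for t in ["block","rig"]:
    for r in models.masks_of(t,"wrist")[:2]: print(t,r["conf"],np.round(np.array(r["box"])*[640,480,640,480]))
E
```

```text
t 2.05 pos [0.5884 0.0646 0.3722] yaw 1.39 q7 0.02 F [ 2.3 -7.6  0.7] w 0.0881
shares [-0.1161  0.0359  0.0081] [0.0041 0.0055 0.0231]
block 0.81 [245. 164.  92. 142.]
rig 0.63 [167. 103. 473. 253.]
```

View pics/wrist1.png

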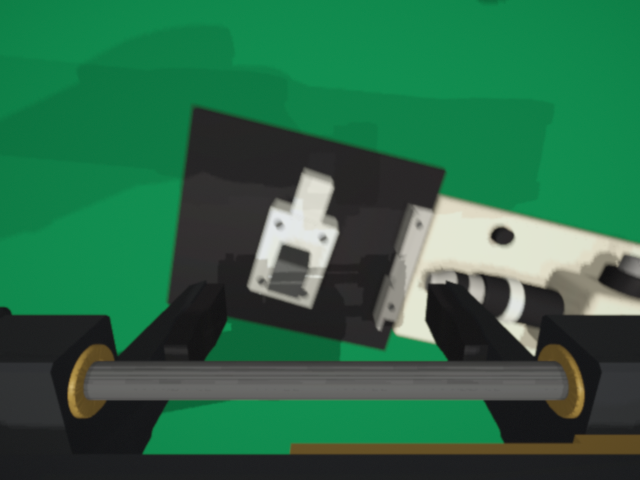

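```bash
cat >> h.py <<'E'
def rect(p):
    (c,s,a)=cv2.minAreaRect((p[:,:2]*1000).astype(np.float32)); return np.round(c,1),np.round(s,1),round(a,1)
def meas(n,im,d,w,cx=(.45,.68),cy=(-.1,.2)):
    z=w[...,2]; box=(w[...,0]>cx[0])&(w[...,0]<cx[1])&(w[...,1]>cy[0])&(w[...,1]<cy[1])
    g=im.astype(int); bright=g.min(2)>130
    out={}
    for k,lo,hi in [("post",.084,.095),("top",.042,.052),("tab",.034,.041)]:
        m=(box&(z>lo)&(z<hi)).astype(np.uint8)
        m=cv2.morphologyEx(m,cv2.MORPH_OPEN,np.ones((2,2),np.uint8))
        nn,l,s,_=cv2.connectedComponentsWithStats(m)
        for i in np.argsort(-s[1:,4])[:3]+1:
            p=w[l==i]
            if len(p)>25: print(n,k,len(p),"mean",np.round(p.mean(0)*1000,1),"rect",rect(p),"px",s[i,:4])
E
python3 - <<'E'
from h import *
im,d,w=shot("wrist"); print(ctrl.observe()["qd"].max()); plan([.6,.03,.37],0)
np.savez("wrist2.npz",im=im,d=d,w=w)
meas("wrist",im,d,w,cx=(.45,.72))
# stage
g=im.astype(int); m=((g.max(2)<75)&(abs(w[...,2]-.012)<.005)).astype(np.uint8)
p=w[m>0]; print(len(p),p[:,2].mean(),rect(p))
h=cv2.convexHull((p[:,:2]*1000).astype(np.float32)); print(cv2.approxPolyDP(h,6,True)[:,0])
v=[ (np.nanmedian(w[r,c],0) if 0 else w[r,c]) for r,c in [(100,100),(400//4,600)]]; print(np.round(v,4))
E
```

```text
0.012888950568019426
t 2.2 pos [0.5849 0.0739 0.3716] yaw 1.76 q7 0.01 F [0.  0.9 0.2] w 0.0881
shares [-0.1477  0.046   0.0055] [-0.0001  0.0002  0.0294]
wrist post 1249 mean [nan nan nan] rect (array([553.4,  20.9]), array([50.6, 27.5]), 75.1) px [265 253  44  42]
wrist top 5359 mean [nan nan nan] rect (array([560.8,  38.5]), array([134. ,  64.5]), 73.6) px [248 169  90 134]
wrist top 518 mean [nan nan nan] rect (array([666.5,  37.2]), array([ 32.8, 112.4]), 52.3) px [427 266  49  18]
wrist tab 278 mean [nan nan nan] rect (array([662.6,  49.8]), array([53.3, 12.4]), 78.8) px [399 205  20  49]
wrist tab 237 mean [645.8 -21.6  31.6] rect (array([646.6, -27.2]), array([61.1, 12.8]), 79.9) px [377 281  17  44]
wrist tab 57 mean [681.3  12.9  40.7] rect (array([681.2,  12.2]), array([17.9,  2.2]), 73.0) px [425 267   9  18]
36006 0.011553420919919682 (array([558.6,  37.6]), array([200. , 234.5]), 78.2)
[[691.9645   111.293884]
 [465.61584  158.39696 ]
 [425.74893  -34.32476 ]
 [651.4051   -81.83967 ]]
[[ 3.823e-01  1.566e-01  1.000e-04]
 [ 8.299e-01  1.687e-01 -1.500e-03]]
```

```bash
python3 - <<'E'
from h import *
f=np.load("wrist2.npz"); im,w=f["im"],f["w"]; z=w[...,2]
g=im.astype(int)
def hist(m,name):
    m=cv2.morphologyEx(m.astype(np.uint8),cv2.MORPH_OPEN,np.ones((3,3),np.uint8))
    n,l,s,_=cv2.connectedComponentsWithStats(m); i=1+np.argmax(s[1:,4]); p=w[l==i]; p=p[~np.isnan(p).any(1)]
    print(name,len(p),p.mean(0)*1000,rect(p)); return p
b=(w[...,0]>.48)&(w[...,0]<.63)&(w[...,1]>-.05)&(w[...,1]<.15)
p=hist(b&(z>.0865)&(z<.092)&(g.max(2)<120),"post")
p=hist(b&(z>.0445)&(z<.0495)&(g.min(2)>110),"top")
# split main / tail along axis
q=(p[:,:2]*1000).astype(np.float32); c,s,a=cv2.minAreaRect(q)
for a in [72,73,74,75,76,77]:
    t=np.deg2rad(a); u=q@[np.cos(t),np.sin(t)]; v=q@[-np.sin(t),np.cos(t)]
    mu=u<u.min()+70; 
    print(a,"extent main",np.percentile(v[mu],[.3,99.7]).round(1),"len",np.percentile(u,[.2,99.8]).round(1),"edge spread", round(np.ptp(np.percentile(v[mu],[.3,99.7])),1))
E
```

```text
post 1128 [555.85975631  32.63417049  88.50641155] (array([556. ,  32.2]), array([27.4, 27.6]), 73.0)
top 5054 [561.07869236  51.86504653  46.54446149] (array([560.7,  48.3]), array([115.2,  60. ]), 73.5)
72 extent main [-548.7 -488.7] len [162.3 276.5] edge spread 60.0
73 extent main [-551.9 -492.4] len [153.4 267.5] edge spread 59.5
74 extent main [-555.3 -495.6] len [144.3 258.3] edge spread 59.7
75 extent main [-558.7 -498.4] len [135.  249.2] edge spread 60.3
76 extent main [-561.9 -500.8] len [125.7 240. ] edge spread 61.1
77 extent main [-565.1 -503.1] len [116.2 230.8] edge spread 62.0
```

Look-alikes: the cream pedal at scene px (427,330) and the red one at (490,272), so the cream one is mine. There is only one block (post at scene px (306,265)) and one rig. Both were checked in the crop.

```bash
python3 -c "
from h import *
plan([.556,.0322,.262],-16.6)"
```

```text
t 2.2 pos [0.5849 0.0739 0.3716] yaw 1.76 q7 0.01 F [0.  0.9 0.2] w 0.0881
shares [-0.1358 -0.1004  0.3655] [-0.000e+00  2.000e-04  3.061e-01]
```

apply_moves(deltas=[[-0.07,-0.05,0.12,0,0,0.15,1],[-0.136,-0.1,0.25,0,0,0.306,1],[-0.136,-0.1,0.365,0,0,0.306,1],[-0.136,-0.1,0.365,0,0,0.306,1],[-0.136,-0.1,0.365,0,0,0.306,1]])

```text
t: 2.82
position: [0.5565, 0.0345, 0.2635]
ee_rot: [2.514, 1.883, 0.003]
wrist_force: [1.0, -0.4, 0.4]
width: 0.0884
grip_force: 0.0
```

```bash
python3 - <<'E'
from h import *
im,d,w=shot("wrist"); plan([.556,.0322,.22],-16.6)
save(im,"pics/wrist3.png"); z=w[...,2]; g=im.astype(int)
b=(w[...,0]>.48)&(w[...,0]<.63)&(w[...,1]>-.05)&(w[...,1]<.15)
for nm,m in [("post",b&(z>.0865)&(z<.092)&(g.max(2)<130)),("top",b&(z>.0445)&(z<.0495)&(g.min(2)>110))]:
    m=cv2.morphologyEx(m.astype(np.uint8),cv2.MORPH_OPEN,np.ones((3,3),np.uint8))
    n,l,s,_=cv2.connectedComponentsWithStats(m); i=1+np.argmax(s[1:,4]); p=w[l==i]; p=p[~np.isnan(p).any(1)]
    print(nm,len(p),p.mean(0)*1000,rect(p))
E
```

```text
t 2.88 pos [0.5567 0.0343 0.2638] yaw -16.35 q7 -0.13 F [ 1.8 -0.7  0.2] w 0.0882
shares [-0.0076 -0.0006  0.1459] [ 0.002  -0.0015  0.0042]
post 3194 [555.96553771  32.43897766  88.46980339] (array([555.8,  31.8]), array([28.5, 27.9]), 73.9)
top 11485 [562.76457832  55.58006235  46.52205389] (array([560.7,  48.3]), array([114.7,  60. ]), 73.5)
```

View pics/wrist3.png

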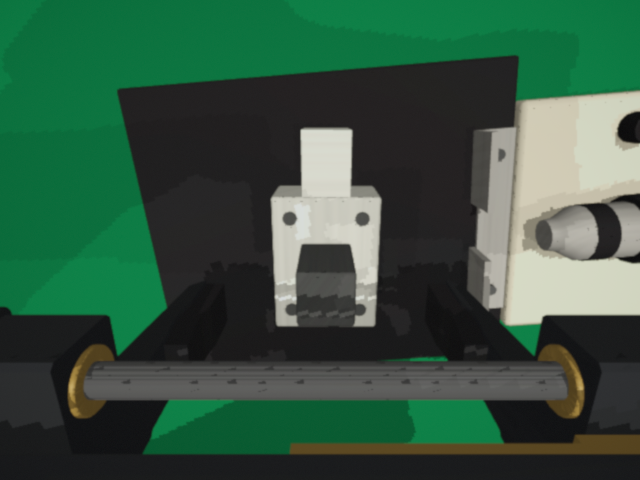

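apply_moves(deltas=[[-0.007,0,0.07,0,0,0,1],[-0.007,0,0.146,0,0,0,1],[-0.007,0,0.146,0,0,0,1],[-0.007,0,0.146,0,0,0,0.2],[-0.007,0,0.146,0,0,0,0.2]], grip_force=30)

```text
t: 3.5
position: [0.556, 0.0314, 0.2197]
ee_rot: [2.515, 1.881, 0.003]
wrist_force: [0.2, -0.0, -0.2]
width: 0.0701
grip_force: 0.0
```

apply_moves(deltas=[[0,0,0,0,0,0,0.2],[0,0,0,0,0,0,0.1],[0,0,0,0,0,0,0.1],[0,0,0,0,0,0,0.1],[0,0,0,0,0,0,0.1]])

```text
t: 4.12
position: [0.5555, 0.0312, 0.2185]
ee_rot: [2.516, 1.881, 0.001]
wrist_force: [1.6, -0.8, -1.3]
width: 0.028
grip_force: 30.0
```

```bash
python3 -c "
from h import *
plan([.556,.0322,.226],-16.6);print(ctrl.observe()['grip_force'])"
```

```text
t 4.12 pos [0.5555 0.0312 0.2185] yaw -16.44 q7 -0.09 F [ 1.6 -0.8 -1.3] w 0.028
shares [ 0.0037  0.0005 -0.0251] [0.0006 0.     0.0027]
29.99511397909373
```

apply_moves(deltas=[[0,0,-0.027,0,0,0,0.1],[0,0,-0.027,0,0,-0.17,0.1],[0,0,-0.027,0,0,-0.34,0.1],[0,0,-0.027,0,0,-0.51,0.1],[0,0,-0.027,0,0,-0.68,0.1]])

```text
t: 4.75
position: [0.555, 0.0312, 0.2266]
ee_rot: [-1.695, -2.645, 0.001]
wrist_force: [-0.8, -0.7, -3.7]
width: 0.028
grip_force: 30.0
```

apply_moves(deltas=[[0,0,0,0,0,-0.17,0.1],[0,0,0,0,0,-0.34,0.1],[0,0,0,0,0,-0.51,0.1],[0,0,0,0,0,-0.68,0.1],[0,0,0,0,0,-0.85,0.1]])

```text
t: 5.38
position: [0.555, 0.031, 0.2266]
ee_rot: [-0.391, -3.116, 0.001]
wrist_force: [-0.8, 0.8, -3.3]
width: 0.0281
grip_force: 30.0
```

```bash
python3 - <<'E'
from h import *
shot("wrist");shot("wrist");im,d,w=shot("wrist"); plan([.5952,.0299,.2265],78.2); plan([.5952,.0299,.2195],78.2)
save(im,"pics/wrist4.png"); im,d,w=shot("scene"); save(cv2.resize(im[200:400,140:400],(780,600)),"pics/scene4.png")
E
```

```text
t 5.53 pos [0.5551 0.0309 0.2266] yaw 75.16 q7 1.12 F [ 0.   0.4 -4.4] w 0.0281
shares [-1.30e-01  3.11e-02  1.00e-04] [-0.0002 -0.0006 -0.0507]
t 5.53 pos [0.5551 0.0309 0.2266] yaw 75.16 q7 1.12 F [ 0.   0.4 -4.4] w 0.0281
shares [-0.13    0.0311  0.0234] [-0.0002 -0.0006 -0.0507]
```

View pics/wrist4.png

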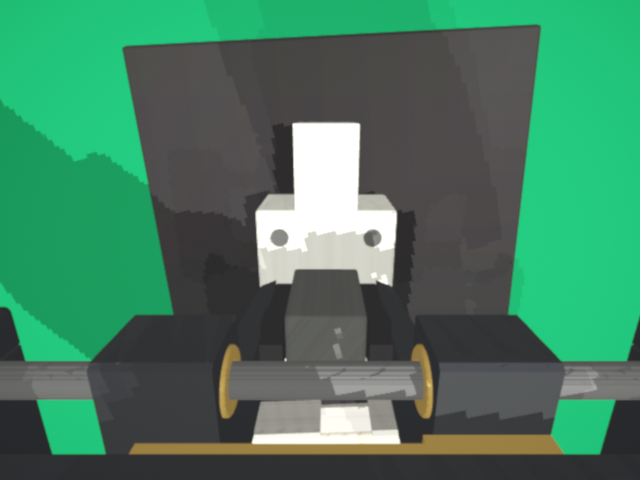

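apply_moves(deltas=[[-0.065,0.015,0,0,0,-0.051,0.1],[-0.13,0.031,0,0,0,-0.051,0.1],[-0.13,0.031,0,0,0,-0.051,0.1],[-0.13,0.031,0,0,0,-0.051,0.1],[-0.13,0.031,0,0,0,-0.051,0.1]])

```text
t: 6.2
position: [0.5946, 0.0305, 0.2263]
ee_rot: [-0.318, -3.124, 0.001]
wrist_force: [0.3, 0.5, -4.9]
width: 0.0277
grip_force: 30.0
```

```bash
python3 - <<'E'
from h import *
im,d,w=shot("wrist"); plan([.5952,.0299,.2265],78.2)
g=im.astype(int)
m=((g.max(2)<110)&(np.ptp(g,axis=2)<25)&(abs(w[...,2]-.012)<.004)).astype(np.uint8)
m=cv2.morphologyEx(m,cv2.MORPH_OPEN,np.ones((3,3),np.uint8))
p=w[m>0]; p=p[~np.isnan(p).any(1)]; print(len(p),p[:,2].mean())
def rig(p,ang):
    t=np.deg2rad(ang); q=p[:,:2]*1000
    return q@[np.cos(t),np.sin(t)], q@[-np.sin(t),np.cos(t)]
# side lines: bin by x, take min/max y
u,v=rig(p,-11.8); print("x min",np.percentile(u,.1))
for lo in range(int(u.min())+5,int(u.max()),15):
    s=(u>=lo)&(u<lo+15)
    if s.sum()>200: print(lo,np.round(np.percentile(v[s],[.3,99.7]),1))
for a in (0,):
  for lo in range(-80,180,30):
    s=(v>=lo)&(v<lo+30)
    if s.sum()>200: print("v",lo,np.round(np.percentile(u[s],.3),1))
im2,d2,w2=shot("scene"); z=w2[...,2]
bx=(abs(w2[...,0]-.65)<.06)&(abs(w2[...,1]-.02)<.09)
m=bx&(z>.035)&(z<.041); print("tabs", m.sum()); q=w2[m]; u,v=rig(q,-11.8)
print("rig-angle coords of tabs: u",np.percentile(u,[5,50,95]).round(1),"v",np.percentile(v,[2,98]).round(1))
o=np.array([[.6491,.0187]]); print("origin expected",[x[0].round(1) for x in rig(o,-11.8)])
E
```

```text
t 6.25 pos [0.5948 0.0305 0.2265] yaw 78.4 q7 1.18 F [ 0.3 -0.1 -4. ] w 0.0275
shares [-0.0018 -0.0016 -0.0001] [-0.0003 -0.0008  0.0034]
98262 0.011540755357095167
x min 446.5906059166291
451 [ 53. 249.]
466 [ 52.9 248.9]
481 [ 52.9 248.9]
496 [ 52.9 249. ]
511 [ 52.8 249. ]
526 [ 52.6 249. ]
541 [ 52.5 249.2]
556 [ 52.3 249.1]
571 [ 52.5 249.1]
586 [ 52.4 248.9]
601 [ 52.2 248.9]
v 40 447.2
v 70 447.1
v 100 446.9
v 130 446.8
v 160 446.7
tabs 88
rig-angle coords of tabs: u [596.8 632.5 676.1] v [ 92.4 205.1]
origin expected [np.float64(631.6), np.float64(151.0)]
```

apply_moves(deltas=[[0,-0.002,0.012,0,0,0.004,0.1],[0,-0.002,0.025,0,0,0.004,0.1],[-0.015,-0.002,0.025,0,0,0.004,0.1],[-0.03,-0.002,0.025,0,0,0.004,0.1],[-0.03,-0.002,0.025,0,0,0.004,0.1]])

```text
t: 6.92
position: [0.6047, 0.0277, 0.2191]
ee_rot: [0.324, 3.124, 0.0]
wrist_force: [-0.3, 0.2, -4.3]
width: 0.0277
grip_force: 30.0
```

```bash
cat >> h.py <<'E'
def rigc():
    st=ctrl.observe(); t=np.deg2rad(-11.8); q=(st["position"][:2]-[.6491,.0187])*1000
    c,s=np.cos(t),np.sin(t); F=st["wrist_force"]
    print("rig x,y",np.round([q@[c,s],q@[-s,c]],2),"Frig",np.round([F[:2]@[c,s],F[:2]@[-s,c],F[2]],1),"Mz",np.round(st["torque"],2))
E
python3 -c "
from h import *
plan([.5952,.0299,.2185],78.2);rigc()"
```

```text
t 6.92 pos [0.6047 0.0277 0.2191] yaw 78.15 q7 1.18 F [-0.3  0.2 -4.3] w 0.0277
shares [0.0326 0.0005 0.0019] [ 0.0001  0.0009 -0.0008]
rig x,y [-45.27  -0.21] Frig [-0.3  0.1 -4.3] Mz [ 0.03 -0.03  0.04]
```

apply_moves(deltas=[[0,0,0.003,0,0,0,0.1],[-0.007,0,0.003,0,0,0,0.1],[-0.014,0,0.003,0,0,0,0.1],[-0.018,0,0.003,0,0,0,0.1],[-0.02,0,0.003,0,0,0,0.1]])

```text
t: 7.55
position: [0.6068, 0.0278, 0.2187]
ee_rot: [-0.322, -3.115, 0.001]
wrist_force: [-19.0, 1.9, 20.7]
width: 0.0279
grip_force: 30.0
```

```bash
python3 -c "
from h import *
plan([.5952,.0299,.2185],78.2);rigc()"
```

```text
t 7.55 pos [0.6068 0.0278 0.2187] yaw 78.21 q7 1.19 F [-19.    1.9  20.7] w 0.0279
shares [ 0.0393 -0.001   0.001 ] [-0.0017 -0.0097  0.0002]
rig x,y [-43.27   0.24] Frig [-18.9  -2.   20.7] Mz [ 0.45  3.83 -0.1 ]
```

```bash
python3 - <<'E'
from h import *
im,d,w=shot("scene"); a=cv2.resize(im[235:335,220:350],(520,400),interpolation=cv2.INTER_CUBIC)
im2,d2,w2=shot("side"); b=cv2.resize(im2[185:285,290:360],(280,400),interpolation=cv2.INTER_CUBIC)
save(np.hstack([a,b]),"pics/c5.png"); rigc()
E
```

```text
rig x,y [-43.29   0.24] Frig [-17.2  -2.3  20. ] Mz [ 0.35  3.67 -0.14]
```

View pics/c5.png

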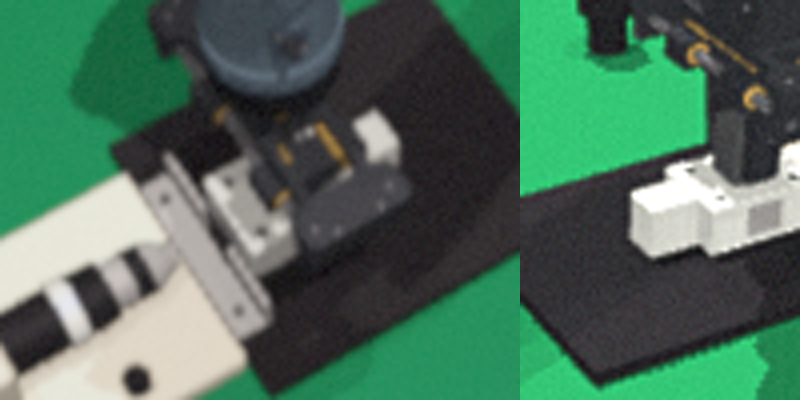

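apply_moves(deltas=[[0,0,-0.002,0,0,0,0.1],[0,0,-0.003,0,0,0,0.1],[0,0,-0.003,0,0,0,0.1],[0,0,-0.003,0,0,0,0.1],[0,0,-0.003,0,0,0,0.1]])

```text
t: 8.28
position: [0.61, 0.0267, 0.2189]
ee_rot: [-0.324, -3.125, 0.0]
wrist_force: [0.0, -0.2, -4.3]
width: 0.0278
grip_force: 30.0
```

```bash
python3 -c "
from h import *
plan([.5952,.0299,.2190],78.2);rigc()"
```

```text
t 8.28 pos [0.61   0.0267 0.2189] yaw 78.18 q7 1.19 F [ 0.  -0.2 -4.3] w 0.0278
shares [ 0.0506  0.0002 -0.0004] [-0.0001 -0.0001 -0.0004]
rig x,y [-39.88  -0.13] Frig [ 0.1 -0.2 -4.3] Mz [ 0.01 -0.01  0.02]
```

apply_moves(deltas=[[-0.002,0,0,0,0,0,0.1],[-0.004,0,0,0,0,0,0.1],[-0.006,0,0,0,0,0,0.1],[-0.008,0,0,0,0,0,0.1],[-0.01,0,0,0,0,0,0.1]])

```text
t: 8.9
position: [0.6116, 0.0266, 0.2187]
ee_rot: [-0.322, -3.121, 0.0]
wrist_force: [-7.8, 1.9, 0.9]
width: 0.0278
grip_force: 30.0
```

```bash
python3 -c "
from h import *
plan([.5952,.0299,.2190],78.2);rigc()"
```

```text
t 8.9 pos [0.6116 0.0266 0.2187] yaw 78.2 q7 1.19 F [-7.8  1.9  0.9] w 0.0278
shares [ 0.0557 -0.0003 -0.0009] [-0.0007 -0.0041  0.    ]
rig x,y [-38.35   0.04] Frig [-8.1  0.2  0.9] Mz [0.32 1.61 0.01]
```

apply_moves(deltas=[[-0.001,0,0.0007,0,0,0,0.1],[-0.001,0,0.0014,0,0,0,0.1],[-0.001,0,0.0014,0,0,0,0.1],[-0.001,0,0.0014,0,0,0,0.1],[-0.001,0,0.0014,0,0,0,0.1]])

```text
t: 9.52
position: [0.6117, 0.0266, 0.2185]
ee_rot: [-0.322, -3.12, 0.0]
wrist_force: [-9.3, 0.7, 4.6]
width: 0.0275
grip_force: 30.0
```

```bash
python3 -c "
from h import *
plan([.5952,.0299,.2190],78.2);rigc()"
```

```text
t 9.53 pos [0.6117 0.0266 0.2185] yaw 78.2 q7 1.19 F [-9.3  0.7  4.6] w 0.0275
shares [ 0.056  -0.0006 -0.0013] [-0.0007 -0.0045  0.0001]
rig x,y [-38.26   0.11] Frig [-9.3 -1.2  4.6] Mz [ 0.28  1.77 -0.03]
```

apply_moves(deltas=[[0,0,0,0,0,0,0.32],[0,0,0,0,0,0,0.34],[0,0,0,0,0,0,0.6],[0,0,0,0,0,0,0.7],[0,0,0,0,0,0,0.7]], grip_force=5)

```text
t: 10.15
position: [0.6135, 0.026, 0.2188]
ee_rot: [0.324, 3.124, 0.0]
wrist_force: [0.5, 0.5, -1.0]
width: 0.0579
grip_force: 0.0
```

apply_moves(deltas=[[0,0,-0.05,0,0,0,0.7],[0,0,-0.15,0,0,0,0.7],[0,0,-0.3,0,0,0,0.7],[0.2,0,-0.45,0,0,0,0.7],[0.3,0,-0.6,0,0,0,0.7]])

```text
t: 10.78
position: [0.5254, 0.0444, 0.3974]
ee_rot: [-0.323, -3.124, 0.0]
wrist_force: [0.1, 0.2, 0.8]
width: 0.0621
grip_force: 0.0
```

```bash
python3 - <<'E'
from h import *
for _ in range(3): shot("wrist")
im,d,w=shot("wrist"); save(im,"pics/w6.png"); np.savez("w6.npz",im=im,d=d,w=w); plan([.6,.0266,.37],-11.8); rigc()
a,_,_=shot("scene"); save(cv2.resize(a[235:335,220:350],(780,600),interpolation=cv2.INTER_CUBIC),"pics/s6.png")
E
```

```text
t 10.97 pos [0.5272 0.0442 0.3978] yaw 78.2 q7 1.16 F [0.  0.2 0.3] w 0.0618
shares [-0.2493 -0.0079  0.0936] [0.0034 0.0019 1.5001]
rig x,y [-1.2456e+02  3.0000e-02] Frig [0.  0.2 0.3] Mz [0.05 0.   0.  ]
```

View pics/s6.png

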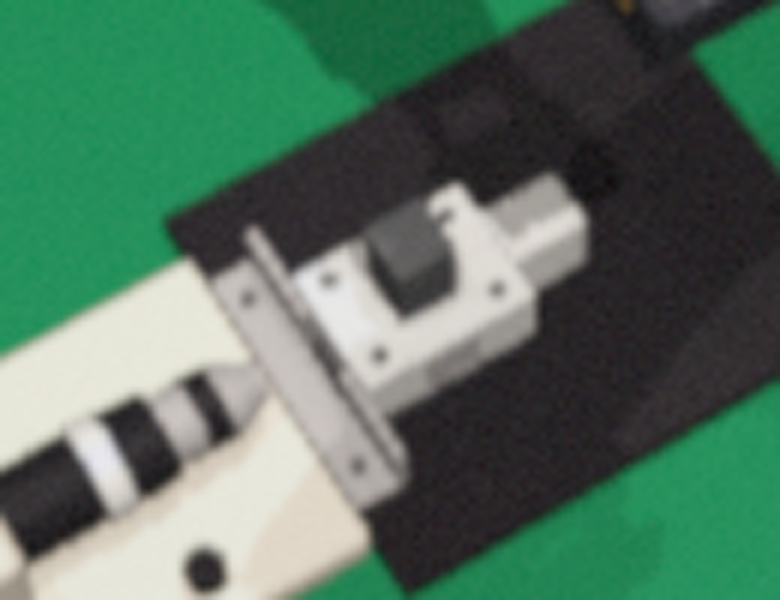

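```bash
python3 - <<'E'
from h import *
f=np.load("w6.npz"); im,w=f["im"],f["w"]; z=w[...,2]; g=im.astype(int)
b=(w[...,0]>.48)&(w[...,0]<.68)&(w[...,1]>-.05)&(w[...,1]<.1)
t=np.deg2rad(-11.8); X=np.array([np.cos(t),np.sin(t)]); Y=np.array([-X[1],X[0]])
for nm,m in [("post",b&(z>.0865)&(z<.092)),("top",b&(z>.0445)&(z<.0495)&(g.min(2)>100)),("tab",b&(z>.035)&(z<.0405))]:
    m=cv2.morphologyEx(m.astype(np.uint8),cv2.MORPH_OPEN,np.ones((3,3),np.uint8))
    p=w[m>0]; p=p[~np.isnan(p).any(1)]
    if len(p)<20: continue
    q=(p[:,:2]-[.6491,.0187])*1000
    print(nm,len(p),p[:,2].mean().round(4),rect(p),"rig x",np.percentile(q@X,[.5,50,99.5]).round(1),"y",np.percentile(q@Y,[.5,50,99.5]).round(1))
m=((g.max(2)<110)&(np.ptp(g,axis=2)<25)&(abs(z-.012)<.004)).astype(np.uint8)
p=w[cv2.morphologyEx(m,cv2.MORPH_OPEN,np.ones((3,3),np.uint8))>0]; q=(p[:,:2]-[.6491,.0187])*1000
print("stage",rect(p),"x",np.percentile(q@X,[.2,99.8]).round(1),"y",np.percentile(q@Y,[.2,99.8]).round(1))
c=np.array([649.1,18.7])+(-132)*X; print(c); plan([c[0]/1000,c[1]/1000,.25],78.2);plan([c[0]/1000,c[1]/1000,.192],78.2)
E
```

```text
post 879 0.0885 (array([610.4,  27.3]), array([27.4, 28.4]), 77.5) rig x [-53.5 -40.2 -25.9] y [-13.3   0.   14.1]
top 3923 0.0466 (array([593.1,  30.8]), array([ 59.8, 114.3]), 77.9) rig x [-113.8  -63.1   -1.1] y [-29.3   0.   29.8]
tab 271 0.0373 (array([651.4,  17.6]), array([118.6,   5.2]), 78.2) rig x [-0.   2.3  5.1] y [-59.8 -31.5  58.6]
stage (array([577.3, 126.4]), array([379.7, 232.4]), 78.2) x [-208.4   19.8] y [-98.3 267.2]
[519.88950468  45.69347884]
t 11.03 pos [0.5274 0.0439 0.3965] yaw 78.17 q7 1.16 F [ 0.7 -0.2  0.3] w 0.0617
shares [0.0263 0.0006 0.4882] [ 0.0002  0.0014 -0.0004]
t 11.03 pos [0.5274 0.0439 0.3965] yaw 78.17 q7 1.16 F [ 0.7 -0.2  0.3] w 0.0617
shares [2.660e-02 5.000e-04 6.815e-01] [ 0.0002  0.0014 -0.0004]
```

apply_moves(deltas=[[0.036,0,0.15,0,0,0,0],[0.036,0,0.3,0,0,0,0],[0.036,0,0.45,0,0,0,0],[0.036,0,0.45,0,0,0,0],[0.036,0,0.45,0,0,0,0]])

```text
t: 11.65
position: [0.5174, 0.0462, 0.2615]
ee_rot: [0.324, 3.124, 0.0]
wrist_force: [0.5, 0.2, 0.3]
width: 0.0137
grip_force: 0.0
```

apply_moves(deltas=[[0,0,0.08,0,0,0,0],[0,0,0.16,0,0,0,0],[0,0,0.22,0,0,0,0],[0,0,0.22,0,0,0,0],[0,0,0.22,0,0,0,0]])

```text
t: 12.28
position: [0.5173, 0.0464, 0.1958]
ee_rot: [0.323, 3.123, 0.001]
wrist_force: [-0.4, -0.3, 0.5]
width: 0.0004
grip_force: 0.0
```

```bash
python3 -c "
from h import *
plan([.5952,.0299,.192],78.2);rigc()"
```

```text
t 12.28 pos [0.5173 0.0464 0.1958] yaw 78.17 q7 1.11 F [-0.4 -0.3  0.5] w 0.0004
shares [-0.2655 -0.0004  0.013 ] [ 0.0005  0.0014 -0.0004]
rig x,y [-1.3472e+02  1.1000e-01] Frig [-0.3 -0.3  0.5] Mz [ 0.02 -0.03  0.03]
```

apply_moves(deltas=[[-0.012,0,0,0,0,0,0],[-0.022,0,0,0,0,0,0],[-0.028,0,0,0,0,0,0],[-0.034,0,0,0,0,0,0],[-0.04,0,0,0,0,0,0]])

```text
t: 12.9
position: [0.5274, 0.0441, 0.1946]
ee_rot: [-0.323, -3.122, 0.001]
wrist_force: [-6.5, 2.0, 5.9]
width: 0.0007
grip_force: 3.5
```

```bash
python3 -c "
from h import *
rigc()"
```

```text
rig x,y [-1.2428e+02 -3.0000e-02] Frig [-6.7  0.6  5.9] Mz [0.35 1.34 0.01]
```

apply_moves(deltas=[[-0.002,0,-0.001,0,0,0,0],[-0.004,0,-0.002,0,0,0,0],[-0.004,0,-0.003,0,0,0,0],[-0.004,0,-0.003,0,0,0,0],[-0.004,0,-0.003,0,0,0,0]])

```text
t: 13.52
position: [0.5277, 0.044, 0.1948]
ee_rot: [-0.322, -3.12, 0.001]
wrist_force: [-4.7, 1.2, -2.0]
width: 0.0004
grip_force: 2.6
```

```bash
python3 -c "
from h import *
rigc()"
```

```text
rig x,y [-1.2397e+02 -1.0000e-02] Frig [-4.9  0.2 -2. ] Mz [ 0.4   0.97 -0.01]
```

apply_moves(deltas=[[0.02,0,0,0,0,0,0],[0.06,0,0,0,0,0,0],[0.1,0,-0.1,0,0,0,0],[0.1,0.0,-0.25,0,0,0,0],[0.1,0.0,-0.4,0,0,0,0]])

```text
t: 14.15
position: [0.4995, 0.0498, 0.317]
ee_rot: [0.323, 3.125, -0.0]
wrist_force: [0.9, 0.1, 0.3]
width: 0.0003
grip_force: 0.0
```

```bash
python3 - <<'E'
from h import *
im,d,w=shot("scene"); K,T,_=cam("scene")
g=im.astype(int)
def mk(m):
    m=cv2.morphologyEx(m.astype(np.uint8),cv2.MORPH_OPEN,np.ones((2,2),np.uint8)); p=w[m>0]; return p[~np.isnan(p).any(1)]
b=(w[...,0]>.33)&(w[...,0]<.58)&(w[...,1]>.24)&(w[...,1]<.46)&(w[...,2]>.004)&(g[...,0]<g[...,1]+60)
notgreen=~((g[...,1]>g[...,0]+30))
p=mk(b&notgreen); print("all",len(p),rect(p))
for lo,hi in [(.004,.014),(.02,.03),(.03,.04),(.04,.05),(.05,.058),(.058,.07)]:
    q=p[(p[:,2]>lo)&(p[:,2]<hi)]
    if len(q)>10: print(lo,len(q),q.mean(0).round(4))
pad=mk(b&(g.max(2)<70)&(w[...,2]>.03)); print("pad",len(pad),pad.mean(0).round(4),rect(pad))
plan([.456,.346,.3],78)
E
```

```text
all 2783 (array([439.9, 346.2]), array([102.5, 181.7]), 74.8)
0.004 629 [0.4692 0.3579 0.0094]
0.02 331 [0.4989 0.3275 0.0264]
0.03 403 [0.4822 0.3336 0.0345]
0.04 434 [0.4526 0.343  0.0452]
0.05 358 [0.4273 0.349  0.054 ]
0.058 447 [0.4005 0.3566 0.0628]
pad 905 [0.432  0.3493 0.0528] (array([432.2, 349. ]), array([61.8, 83.2]), 72.9)
t 14.2 pos [0.5015 0.05   0.3223] yaw 78.17 q7 1.12 F [2.1 0.  3.5] w 0.0004
shares [0.3514 0.9343 0.0743] [0.0027 0.0076 0.0028]
```

```bash
python3 -c "
from h import *
plan([.417,.3525,.27],74.5)"
```

```text
t 14.2 pos [0.5015 0.05   0.3223] yaw 78.17 q7 1.12 F [2.1 0.  3.5] w 0.0004
shares [0.4838 0.9285 0.1732] [0.0029 0.0075 0.0612]
```

apply_moves(deltas=[[0.08,0.16,0,0,0,0.06,0],[0.17,0.32,0,0,0,0.06,0],[0.26,0.5,0.05,0,0,0.06,0],[0.35,0.68,0.1,0,0,0.06,0],[0.44,0.85,0.14,0,0,0.06,0]])

```text
t: 14.82
position: [0.4222, 0.3281, 0.2733]
ee_rot: [0.421, 3.113, 0.001]
wrist_force: [1.2, -0.0, 0.9]
width: 0.0006
grip_force: 0.0
```

```bash
python3 - <<'E'
from h import *
shot("wrist"); im,d,w=shot("wrist"); plan([.417,.3525,.235],74.5)
g=im.astype(int); z=w[...,2]
m=(w[...,0]>.33)&(w[...,0]<.58)&(w[...,1]>.24)&(w[...,1]<.46)
base=m&(abs(z-.010)<.003)&(g.min(2)>120); p=w[base]; print("base",len(p),rect(p) if len(p)>10 else 0)
pad=m&(z>.03)&(z<.075)&(g.max(2)<80); pad=cv2.morphologyEx(pad.astype(np.uint8),cv2.MORPH_OPEN,np.ones((3,3),np.uint8))>0; p=w[pad]; print("pad",len(p),p.mean(0),rect(p))
for lo in (.05,.056,.06): 
    q=p[(p[:,2]>lo)&(p[:,2]<lo+.004)]; print(lo,len(q),q.mean(0) if len(q) else 0)
save(im,"pics/w7.png")
E
```

```text
t 14.93 pos [0.4192 0.333  0.2729] yaw 75.17 q7 0.47 F [-0.8 -0.8 -0.2] w 0.0008
shares [0.0233 0.0606 0.1265] [ 0.0033 -0.0026  0.0111]
base 6468 (array([423.9, 348.4]), array([ 99.6, 119.8]), 73.7)
pad 9963 [0.41519526 0.35320024 0.05837712] (array([425.3, 348.2]), array([65.4, 75.6]), 73.7)
0.05 1533 [0.43404974 0.34845852 0.05231813]
0.056 2130 [0.41624438 0.35068336 0.0578711 ]
0.06 2470 [0.40398969 0.35447887 0.06181715]
```

View pics/w7.png

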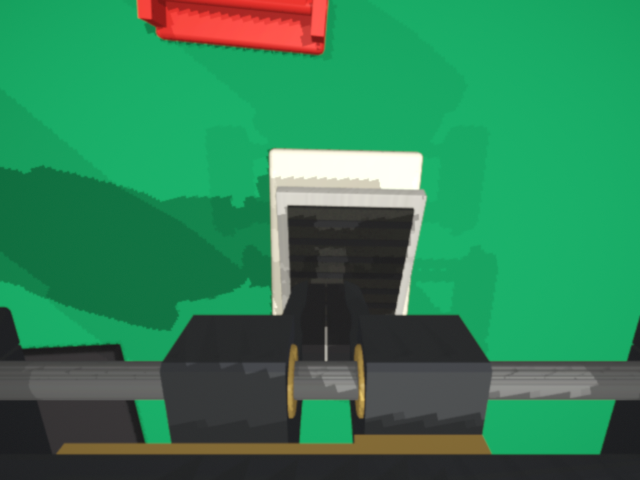

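apply_moves(deltas=[[0.02,0.05,0.04,0,0,0.01,0],[0.025,0.055,0.08,0,0,0.01,0],[0.025,0.055,0.126,0,0,0.01,0],[0.025,0.055,0.126,0,0,0.01,0],[0.025,0.055,0.126,0,0,0.01,0]])

```text
t: 15.55
position: [0.4208, 0.3437, 0.236]
ee_rot: [0.439, 3.111, -0.0]
wrist_force: [0.1, -0.2, -0.7]
width: 0.0002
grip_force: 0.0
```

```bash
python3 -c "
from h import *
plan([.416,.3507,.205],74.0)"
```

```text
t 15.55 pos [0.4208 0.3437 0.236 ] yaw 73.92 q7 0.42 F [ 0.1 -0.2 -0.7] w 0.0002
shares [0.0217 0.0179 0.1032] [-0.0002  0.0002 -0.0013]
```

apply_moves(deltas=[[0.022,0.018,0.02,0,0,0,0],[0.022,0.018,0.04,0,0,0,0],[0.022,0.018,0.06,0,0,0,0],[0.022,0.018,0.08,0,0,0,0],[0.022,0.018,0.1,0,0,0,0]])

```text
t: 16.18
position: [0.415, 0.3518, 0.2057]
ee_rot: [-0.437, -3.11, -0.0]
wrist_force: [-4.9, 2.1, 7.4]
width: 0.0002
grip_force: 3.1
```

apply_moves(deltas=[[0,0,0.01,0,0,0,0],[0,0,0.018,0,0,0,0],[0,0,0.018,0,0,0,0],[0,0,0.018,0,0,0,0],[0,0,0.018,0,0,0,0]])

```text
t: 16.8
position: [0.4145, 0.352, 0.2011]
ee_rot: [-0.436, -3.11, -0.0]
wrist_force: [-6.2, -0.4, 14.1]
width: 0.0004
grip_force: 7.1
```

```bash
python3 -c "
from h import *
plan([.416,.3507,.201],74.0)"
```

```text
t 16.8 pos [0.4145 0.352  0.2011] yaw 74.04 q7 0.4 F [-6.2 -0.4 14.1] w 0.0004
shares [-0.006  -0.0028  0.0003] [-0.0001 -0.0015  0.0006]
```

apply_moves(deltas=[[0,0,0.003,0,0,0,0],[0,0,0.005,0,0,0,0],[0,0,0.005,0,0,0,0],[0,0,0.005,0,0,0,0],[0,0,0.005,0,0,0,0]])

```text
t: 17.42
position: [0.4145, 0.3521, 0.2005]
ee_rot: [-0.436, -3.11, -0.0]
wrist_force: [-9.0, -1.9, 26.6]
width: 0.0006
grip_force: 12.6
```

```bash
python3 -c "
from h import *
plan([.416,.3507,.201],74.0)
m=models
im,d,w=shot('side')
g=w[(w[...,0]>.36)&(w[...,0]<.5)&(w[...,1]>.28)&(w[...,1]<.42)&(w[...,2]<.06)&(w[...,2]>.02)]; print(len(g),np.percentile(g[:,2],[50,90]))"
```

```text
t 17.43 pos [0.4145 0.3521 0.2005] yaw 74.03 q7 0.4 F [-9.  -1.9 26.6] w 0.0006
shares [-0.0061 -0.003  -0.0016] [-0.0002 -0.0015  0.0005]
707 [0.03115091 0.03671687]
```

The force climbs steeply with almost no travel, so the pedal is on its stop and has been held there. I'll let it up now.

apply_moves(deltas=[[0,0,-0.02,0,0,0,0],[0,0,-0.06,0,0,0,0],[0,0,-0.12,0,0,0,0],[0,0,-0.25,0,0,0,0],[0,0,-0.4,0,0,0,0]])

```text
t: 18.1
position: [0.4151, 0.3506, 0.3199]
ee_rot: [-0.438, -3.109, 0.003]
wrist_force: [1.4, 0.2, -0.6]
width: 0.0003
grip_force: 0.0
```

apply_moves(deltas=[[0,0,0,0,0,0,0],[0,0,0,0,0,0,0],[0,0,0,0,0,0,0],[0,0,0,0,0,0,0],[0,0,0,0,0,0,0]])

```text
t: 18.73
position: [0.4154, 0.3512, 0.3185]
ee_rot: [-0.437, -3.11, 0.001]
wrist_force: [0.9, -0.8, 0.5]
width: 0.0003
grip_force: 0.0
```

```bash
python3 - <<'E'
from h import *
im,d,w=shot("wrist"); plan([.416,.35,.3],74)
g=im.astype(int); m=(w[...,0]>.33)&(w[...,0]<.58)&(w[...,1]>.24)&(w[...,1]<.46)&(w[...,2]>.03)&(w[...,2]<.08)&(g.max(2)<90)
print("pad z max",np.nanpercentile(w[m][:,2],[50,98]))
im,d,w=shot("scene"); save(cv2.resize(im[140:420,140:540],(800,560),interpolation=cv2.INTER_CUBIC),"pics/end.png")
z=w[...,2]; b=(abs(w[...,0]-.6)<.09)&(abs(w[...,1]-.03)<.07)
t=np.deg2rad(-11.8); X=np.array([np.cos(t),np.sin(t)]); Y=np.array([-X[1],X[0]])
for nm,lo,hi in [("post",.086,.093),("top",.044,.05)]:
    p=w[b&(z>lo)&(z<hi)]; q=(p[:,:2]-[.6491,.0187])*1000; print(nm,rect(p),np.percentile(q@X,[1,99]).round(1),np.percentile(q@Y,[1,99]).round(1))
E
```

```text
t 18.77 pos [0.4154 0.3513 0.3186] yaw 73.98 q7 0.43 F [-0.4 -0.2 -0.1] w 0.0004
shares [-0.003  -0.0035  0.062 ] [-0.0007 -0.0004 -0.0003]
pad z max [0.05723577 0.06605011]
post (array([609.9,  25.8]), array([30.2, 28.3]), 76.1) [-53.7 -25.9] [-14.6  13.6]
top (array([612.1,  25.9]), array([ 61.2, 155.5]), 78.4) [-113.3   36. ] [-30.7  29.4]
```

View pics/end.png

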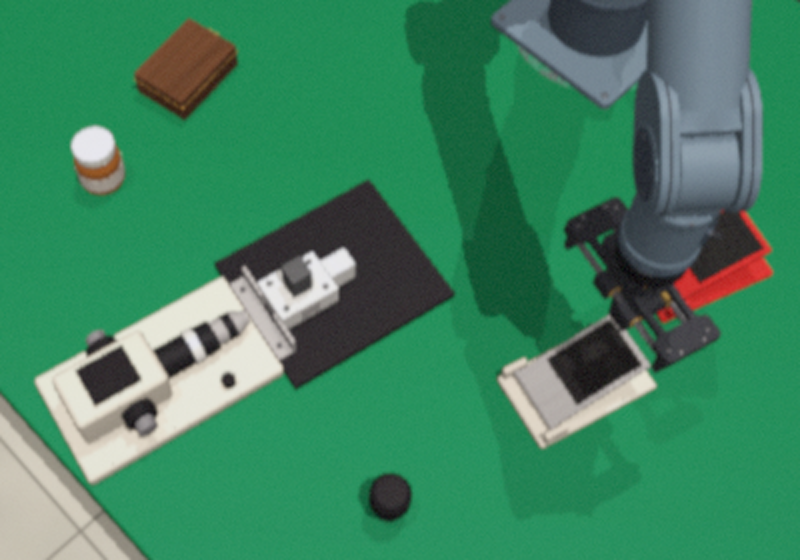

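The final picture shows the block (crop px (300,285)) against the bracket. The pedal is up, the case, jar and eyepiece are unmoved, and the gripper is clear.

```bash
python3 -c "
from station import ctrl
print(ctrl.finish_job())"
```

```text
the job is handed in; nothing more can be done
None
```

The block's square end is pushed up flush to both bracket tabs and centred on the lens to within about 1 mm by camera, the cream pedal was pressed to its stop, held and let up, and the job was handed in at about 19 s.

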